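Level the two-pan balance before the centrifuge run

ROBOT

A 6-joint arm with a two-finger parallel gripper is mounted at the origin on the work surface. World frame = base frame: x ahead of the robot, y to its left, z up, the work surface at z = 0. Lengths are in m, angles in rad, forces in N, time in s.
With the tool pointing down it reaches from about 0.325 to 1 m from the base axis. Payload 5.1 kg.
Tool frame: the origin (TCP) lies between the finger pads; the fingertips stand 8 mm ahead of it and the grasp point (between the pads) lies 11 mm behind it (env.tip_reach is the distance from the TCP to the fingertips, in m); z points along the fingers, y is the direction in which the jaws open and shut (so a half turn about z gives the same grasp; the last joint's range is limited). The gripper opens to 85 mm and grips with 20 to 120 N. Pads are 22 mm wide; open, the fingers measure 114 mm over their backs; the gripper's body (76 mm by 85 mm) begins 54 mm behind the grasp point. The pads swing forward as they close: fully open they stand 13 mm farther back than shut.
Start: joints at [1.154, 0.124, 1.65, -0, 1.367, -0.083], TCP at [0.213, 0.614, 0.239] pointing down, gripper open.
Joint ranges: [-2.61, 2.61], [-1.02, 2.33], [0.03, 2.71], [-1.35, 4.49], [0.32, 2.68], [-2.91, 2.91]. Speed limits (rad/s): [2.57, 2.57, 3.14, 3.14, 3.14, 3.14].

INTERFACE

Orientations are given as a rotation vector (axis times angle).
In Python, from cell import env, grab_frame, calibration gives the robot as it stands.
- The arm moves only by the tool jog_arm, never from a script. Its argument "motion" is a list of rows, each a list of 3 entries, a list of its own where there are three numbers: the closure in counts, from 0 (fully open) to 255 (shut), then the shift along the world's x, y, z in mm, then the turn about the world's z in degrees. A call has 1 to 8 rows; each row shifts and turns the commanded pose from where the row before left it; what a row does not reach is not made up. A row lasts 1/12 s, in which the tool goes at most 41.7 mm and 7.16 degrees, less where a joint would pass 70% of its speed; a pose out of reach is approached as far as the arm can. A call is refused whole if a number of a shift passes 41.7 or a number of a turn 7.16, either way. A call with a gripper value outside its range is refused whole. The fingers move at their own pace and stop on an object; "squeeze" is the grip in N (left out, the last holds). Time passes only in rows, so rows that do not move let the fingers close. It gives the time, the measured TCP pose, the force and the opening at its end, in the units of the state.
- env.sense(): the state, without advancing time (a new reading comes with each control period).
- grab_frame(name): name is "side" or "top" or "wrist"; returns (picture, depth): 480x640x3 uint8, red, green, blue; 480x640 float32, m along the optical axis (not along the pixel's ray), 0 where there is no reading.
- calibration(name): a dict with "mtx" (3x3 intrinsics, pixels), "eye" and "attitude" of the camera in the world. Camera axes: x right, y up, looking along -z (the intrinsics and any distortion apply to the point x, -y, -z); pixel columns grow to the right and rows downward; lengths in m; the calibration is good to about 2 mm. A picture is of the moment at which its call begins: read the wrist's pose just before it. calibration takes no time and is no camera call; for the wrist camera it gives the pose at the moment of the call.
- env.finish_job(): hands the job in, once; it reports no verdict.
The state is a dict: "time": time; "joint_positions": joint angles; "qd": joint speeds; "effort": joint torques, N m; "tcp_pos": TCP position; "ee_rot": TCP orientation; "ft_force": force on the tool from outside, world axes, zero at the start; "ft_torque": the same for the moment, N m; "finger_gap": opening from 0.0 (shut) to 1.0 (fully open).
Only numpy, scipy, OpenCV 4.12 (cv2) and the standard library are available. Lean on these libraries where they do the work, as an engineer would, in place of code of your own. Each camera call takes 0.05 s, during which the arm holds its last target.

TASK

The reagent pots have to be shared out evenly for the centrifuge, but the two-pan balance on the bench is down on one side. Move pots from pan to pan until the pans sit level, with all four pots standing upright on the pans and nothing else added; the large pot weighs as much as the three small ones together.

Things in the scene. Friction and masses are not known exactly. Their poses are not given: they have to be found in the camera images.
- balance: Two-pan balance, origin at the centre of its underside, z up: white base 150 (x) by 330 mm (y), 48 mm high; white post 22 mm wide, 108 mm high, at its middle. Flat steel pans, 240 (x) by 150 mm (y), are centred 110 mm along +y (left pan) and -y (right pan), floors 85 mm above the origin when level, rims 8 mm high and 3 mm thick. Where a pot stands on its pan makes no difference.
- pan_left (a joint): Height of the left pan above level, in m: 0 = both pans level, +0.009 = left fully up and right fully down, -0.009 = the reverse; the right pan moves by the opposite amount. The pans stay horizontal and move straight up and down, lightly sprung to level (40 N/m in all): 60 g of difference already takes them to the stop.
- large_mid (a point): Centre (half-way up) of the large screw-lid pot: upright white cylinder with a flat lavender lid of the same diameter, 56 mm in diameter, 62 mm tall, about 180 g. z axis up. It starts on either pan, together with one small pot.
- small_a_mid (a point): Centre (half-way up) of one of three identical small screw-lid pots: upright white cylinder with a flat lavender lid of the same diameter, 36 mm in diameter, 51 mm tall, about 60 g (a third of the large pot). z axis up.
- small_b_mid (a point): Centre (half-way up) of one of three identical small screw-lid pots: upright white cylinder with a flat lavender lid of the same diameter, 36 mm in diameter, 51 mm tall, about 60 g (a third of the large pot). z axis up.
- small_c_mid (a point): Centre (half-way up) of one of three identical small screw-lid pots: upright white cylinder with a flat lavender lid of the same diameter, 36 mm in diameter, 51 mm tall, about 60 g (a third of the large pot). z axis up.

How it is judged:
By the outcome, as a careful person would: the job done as asked, in the order asked, and still so for the second after the job is handed in, with the robot touching nothing.
It also fails if it takes over 40 s, if anything falls off the work surface, if the arm or the gripper's body presses on something with over 40 N, if the wrist force passes 120 N, or if a joint passes its speed limit or range.

## Working session

There is one attempt and no reset: what is moved stays moved. The work goes in short steps, Python scripts to look and compute and a tool call to move; the robot and the scene stay as the last step left them, time stands still between calls to the robot, and variables do not carry over. Pictures are saved under pics/ and viewed, and the job is handed in when it is done.

Besides the shell and the picture viewer there is one more tool, called after "Call:" by a JSON object that holds its "method" and its "body", one argument or row to a line. jog_arm: Moves the arm, as the interface text tells. Its arguments: {"type":"object","properties":{"motion":{"type":"array","items":{"type":"array"}},"squeeze":{"type":"number"}},"required":["motion"]}

```bash
ls; mkdir -p pics; python3 - <<'E'
from cell import env, grab_frame, calibration
import cv2, numpy as np
s=env.sense(); print(s)
for n in ["side","top"]:
    p,d=grab_frame(n); cv2.imwrite(f"pics/{n}0.png",p[:,:,::-1]); np.save(f"pics/{n}0d.npy",d)
    c=calibration(n); print(n,c)
print(calibration("wrist"), env.tip_reach)
E
```

```text
pics
{'time': 0.0, 'joint_positions': array([ 1.15440802e+00,  1.24500747e-01,  1.65169910e+00, -3.35135641e-05,
        1.36748518e+00, -8.26018800e-02]), 'qd': array([ 0.00029089, -0.00257049, -0.0006551 ,  0.00126882,  0.00201312,
        0.00104874]), 'effort': array([-1.22479578e-03, -4.23621690e+01, -3.65448797e+01, -2.60173074e-04,
        7.02567588e-03,  3.51016206e-05]), 'tcp_pos': array([0.21274745, 0.61356032, 0.23804098]), 'ee_rot': array([-0.52178856, -3.09746425,  0.00319716]), 'ft_force': array([-0.25051042, -0.37828515,  0.30089422]), 'ft_torque': array([0.0011929 , 0.00111584, 0.00714305]), 'finger_gap': 1.0012130507462862}
side {'mtx': array([[484.5235764 ,   0.        , 319.74636026],
       [  0.        , 484.5235764 , 232.8050114 ],
       [  0.        ,   0.        ,   1.        ]]), 'eye': array([0.42408335, 0.5076299 , 0.56249836]), 'attitude': array([ 0.2101825 , -1.20338383, -2.60773673])}
top {'mtx': array([[606.92275544,   0.        , 310.53820442],
       [  0.        , 606.92275544, 240.36064394],
       [  0.        ,   0.        ,   1.        ]]), 'eye': array([0.47096926, 0.01423942, 0.98052606]), 'attitude': array([ 0.08574886, -0.09137848, -1.58860237])}
{'mtx': array([[425.5919561 ,   0.        , 316.8062693 ],
       [  0.        , 425.5919561 , 238.90916367],
       [  0.        ,   0.        ,   1.        ]]), 'eye': array([0.14693963, 0.63768477, 0.37370612]), 'attitude': array([-0.24497046, -0.17149932,  1.22847301])} 0.008
```

View pics/side0.png

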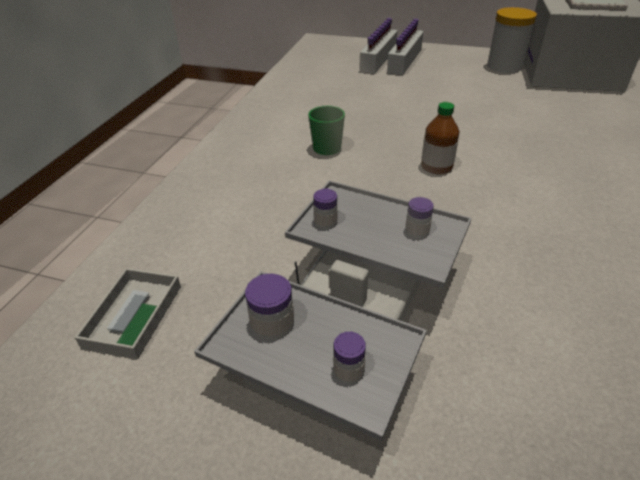

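View pics/top0.png

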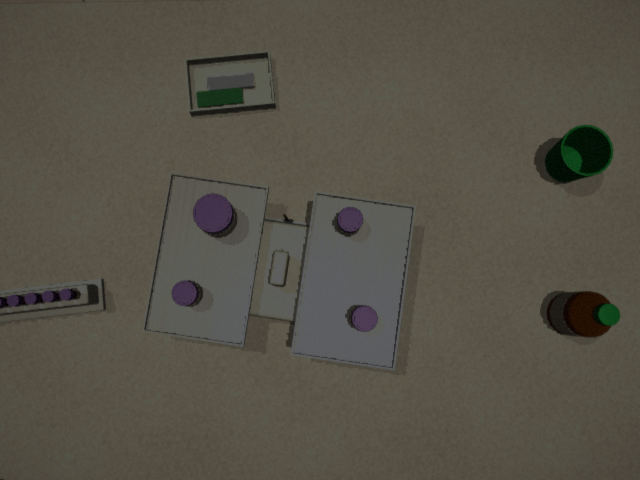

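The side view shows the large pot (270,305) and one small pot (349,357) on the near pan, which is the low one. The other two small pots stand on the far pan at (325,208) and (420,217). In the top view the large pot is at (213,214) and its small pot at (186,293), with the other two at (349,220) and (364,318). Moving that one small pot across balances the pans, so next I'll measure.

```bash
cat > h.py <<'E'
import cv2, numpy as np
from scipy.spatial.transform import Rotation as R
def ray(c,u,v):
    K=c["mtx"]; d=np.array([(u-K[0,2])/K[0,0],-(v-K[1,2])/K[1,1],-1.0])
    return R.from_rotvec(c["attitude"]).apply(d)
def onplane(c,u,v,z):
    r=ray(c,u,v); e=np.array(c["eye"]); return e+r*(z-e[2])/r[2]
def atdepth(c,u,v,d): return np.array(c["eye"])+ray(c,u,v)*d
def purple(img_bgr,sat=60):
    h=cv2.cvtColor(img_bgr,cv2.COLOR_BGR2HSV)
    m=cv2.inRange(h,(118,sat,50),(160,255,255))
    n,l,s,c=cv2.connectedComponentsWithStats(m)
    return [(c[i],s[i]) for i in range(1,n) if s[i,4]>150],l
E
python3 - <<'E'
from h import *
from cell import calibration
for n in ["top","side"]:
    im=cv2.imread(f"pics/{n}0.png"); d=np.load(f"pics/{n}0d.npy"); c=calibration(n)
    bl,_=purple(im)
    for ce,st in bl:
        u,v=ce; dd=np.median(d[int(v)-3:int(v)+4,int(u)-3:int(u)+4])
        print(n,np.round(ce,1),st, atdepth(c,u,v,dd).round(4), [onplane(c,u,v,z)[:2].round(4) for z in (.127,.145)])
c=calibration("top");d=np.load("pics/top0d.npy")
for name,pts in dict(left=[(172,177),(268,188),(243,345),(146,330)],right=[(317,195),(413,207),(394,367),(293,354)]).items():
    z=dict(left=.084,right=.102)[name]
    P=np.array([onplane(c,*p,z) for p in pts]); print(name,P[:,:2].round(4).tolist(),P.mean(0).round(4),[np.linalg.norm(P[i]-P[i-1]).round(3) for i in range(4)])
for u,v in [(205,260),(230,310),(355,265),(335,300),(280,268),(500,420),(270,310)]:
    print(u,v,atdepth(c,u,v,np.median(d[v-2:v+3,u-2:u+3])).round(4))
E
```

```text
top [212.2 212.6] [ 193  194   39   38 1156] [0.608  0.1474 0.1385] [array([0.6098, 0.1492]), array([0.6069, 0.1464])]
top [349.8 218.8] [338 207  25  25 475] [ 0.5944 -0.0449  0.145 ] [array([ 0.597 , -0.0462]), array([ 0.5944, -0.0449])]
top [183.9 292.6] [172 281  25  24 468] [0.4971 0.1889 0.1275] [array([0.4971, 0.189 ]), array([0.4966, 0.1853])]
top [364.1 318. ] [352 306  25  25 495] [ 0.4572 -0.0607  0.1455] [array([ 0.4569, -0.0624]), array([ 0.4572, -0.0607])]
side [324.5 197.3] [314 188  23  22 318] [ 0.5944 -0.038   0.1459] [array([ 0.6022, -0.0628]), array([ 0.5948, -0.0392])]
side [420.8 205. ] [409 198  24  16 276] [ 0.4577 -0.056   0.1464] [array([ 0.4592, -0.0822]), array([ 0.4578, -0.0578])]
side [267.6 291.7] [ 245  274   47   40 1311] [0.6082 0.152  0.1384] [array([0.6132, 0.1424]), array([0.6054, 0.1575])]
side [349.  345.7] [334 332  31  30 704] [0.4978 0.1923 0.1272] [array([0.4979, 0.1922]), array([0.4948, 0.2052])]
left [[0.6721, 0.2164], [0.6525, 0.0723], [0.4206, 0.1115], [0.4451, 0.253]] [0.5476 0.1633 0.084 ] [np.float64(0.23), np.float64(0.145), np.float64(0.235), np.float64(0.144)]
right [[0.637, -0.0007], [0.6165, -0.1411], [0.3864, -0.1051], [0.4075, 0.0384]] [ 0.5119 -0.0521  0.102 ] [np.float64(0.233), np.float64(0.142), np.float64(0.233), np.float64(0.145)]
205 260 [0.5467 0.1682 0.0759]
230 310 [0.4717 0.1312 0.0763]
355 265 [ 0.5336 -0.0544  0.0927]
335 300 [ 0.4831 -0.0238  0.093 ]
280 268 [0.5303 0.0549 0.1079]
500 420 [ 2.913e-01 -2.830e-01  1.000e-04]
270 310 [0.4705 0.0739 0.0477]
```

Everything agrees: both floors (0.076 and 0.093), the lid heights (0.127 and 0.145), and the two cameras to within about 3 mm for the near pot. The pot to move is at (0.497, 0.190). I'll put it on the right pan between the other two, at about (0.525, -0.053). First, the approach to above the source pot.

Call:
{"method": "jog_arm", "body": {
  "motion": [
    [70,[18,-26.5,0],4.75],
    [70,[18,-26.5,0],4.75],
    [70,[18,-26.5,0],0],
    [70,[18,-26.5,0],0],
    [70,[18,-26.5,0],0],
    [70,[18,-26.5,0],0],
    [70,[18,-26.5,0],0],
    [70,[18,-26.5,0],0]
  ],
  "squeeze": 25
}}

```text
time: 0.77
tcp_pos: [0.3573, 0.4005, 0.2388]
ee_rot: [-0.263, -3.13, 0.001]
ft_force: [0.5, 0.3, 0.8]
finger_gap: 0.724
```

Call:
{"method": "jog_arm", "body": {
  "motion": [
    [70,[18,-26.5,0],0],
    [70,[18,-26.5,0],0],
    [70,[18,-26.5,0],0],
    [70,[18,-26.5,0],0],
    [70,[18,-26.5,0],0],
    [70,[18,-26.5,0],0],
    [70,[16,-26.5,0],0],
    [70,[16,-26.5,0],0]
  ]
}}

```text
time: 1.43
tcp_pos: [0.4973, 0.1886, 0.2389]
ee_rot: [-0.264, -3.13, 0.0]
ft_force: [0.3, 0.1, -0.4]
finger_gap: 0.73
```

Call:
{"method": "jog_arm", "body": {
  "motion": [
    [70,[0,0,0],0],
    [70,[0,0,0],0],
    [70,[0,0,0],0]
  ]
}}

```text
time: 1.68
tcp_pos: [0.4966, 0.1902, 0.2389]
ee_rot: [-0.264, -3.129, -0.0]
ft_force: [0.6, 0.4, 0.3]
finger_gap: 0.723
```

```bash
python3 - <<'E'
from h import *
from cell import env,grab_frame,calibration
s=env.sense(); c=calibration("wrist"); p,d=grab_frame("wrist"); b=p[:,:,::-1].copy(); cv2.imwrite("pics/w1.png",b)
print(s["time"],s["tcp_pos"],s["finger_gap"], R.from_rotvec(s["ee_rot"]).as_matrix().round(3))
for ce,st in purple(b)[0]:
    u,v=ce; dd=np.median(d[int(v)-3:int(v)+4,int(u)-3:int(u)+4]); print(ce.round(),st,atdepth(c,u,v,dd).round(4),onplane(c,u,v,.127).round(4))
E
```

```text
1.6833 [0.49661613 0.19019995 0.23886313] 0.7234512220711975 [[-0.986  0.168 -0.001]
 [ 0.168  0.986  0.   ]
 [ 0.001 -0.    -1.   ]]
[626. 177.] [612 164  28  27 592] [0.4968 0.3892 0.105 ] [0.4912 0.3739 0.127 ]
[586. 187.] [572 175  30  26 578] [0.4992 0.3644 0.1048] [0.4933 0.3512 0.127 ]
[303. 216.] [295 210  19  13 153] [0.4826 0.1852 0.1278] [0.4828 0.1852 0.127 ]
[315. 243.] [ 286  217   57   49 1899] [0.4998 0.1896 0.1286] [0.5003 0.1896 0.127 ]
[281. 409.] [ 239  378   83   64 4186] [0.6039 0.1491 0.1396] [0.6134 0.1462 0.127 ]
```

View pics/w1.png

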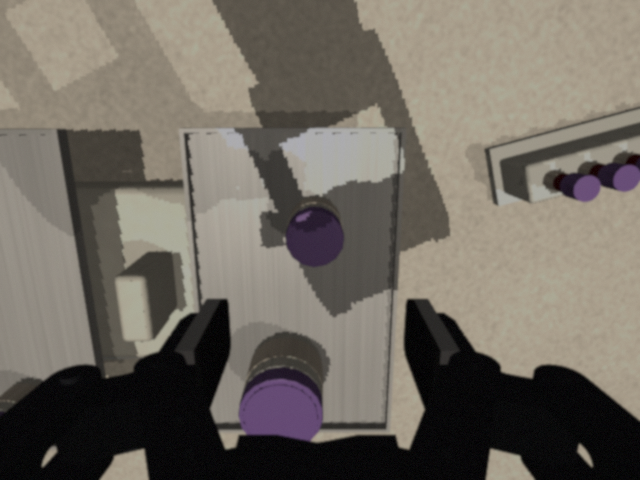

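The wrist view shows the small pot's lid at (315,238), between the jaws. By its measured position it is within about 2 mm of the TCP axis, so I can go down and grasp.

Call:
{"method": "jog_arm", "body": {
  "motion": [
    [70,[0,0,-30],0],
    [70,[0,0,-30],0],
    [70,[0,0,-30],0],
    [70,[0,0,-25],0],
    [70,[0,0,-15],0],
    [70,[0,0,-10],0],
    [70,[0,0,-6],0],
    [70,[0,0,0],0]
  ]
}}

```text
time: 2.4
tcp_pos: [0.4961, 0.1906, 0.0924]
ee_rot: [-0.262, -3.129, 0.001]
ft_force: [0.0, 0.1, 0.3]
finger_gap: 0.724
```

Call:
{"method": "jog_arm", "body": {
  "motion": [
    [90,[0,0,0],0],
    [110,[0,0,0],0],
    [130,[0,0,0],0],
    [150,[0,0,0],0],
    [170,[0,0,0],0],
    [170,[0,0,0],0],
    [170,[0,0,0],0],
    [170,[0,0,0],0]
  ]
}}

```text
time: 3.07
tcp_pos: [0.4978, 0.1903, 0.0947]
ee_rot: [0.264, 3.129, 0.001]
ft_force: [-1.5, -0.8, 6.4]
finger_gap: 0.416
```

Gripped: the opening is 0.416, about 35 mm. Next, lift.

Call:
{"method": "jog_arm", "body": {
  "motion": [
    [170,[0,0,3],0],
    [170,[0,0,8],0],
    [170,[0,0,15],0],
    [170,[0,0,20],0],
    [170,[0,0,20],0],
    [170,[0,0,20],0],
    [170,[0,0,14],0],
    [170,[0,0,0],0]
  ]
}}

```text
time: 3.73
tcp_pos: [0.4989, 0.1906, 0.1975]
ee_rot: [0.263, 3.124, 0.004]
ft_force: [0.4, -0.4, -0.4]
finger_gap: 0.416
```

```bash
python3 - <<'E'
from cell import env,grab_frame
import cv2
s=env.sense();print(s["tcp_pos"],s["finger_gap"],s["ft_force"])
p,d=grab_frame("side"); cv2.imwrite("pics/s2.png",p[:,:,::-1])
E
```

```text
[0.49888015 0.19060197 0.19752894] 0.41606831214683143 [ 0.40873063 -0.39693178 -0.37962992]
```

View pics/s2.png

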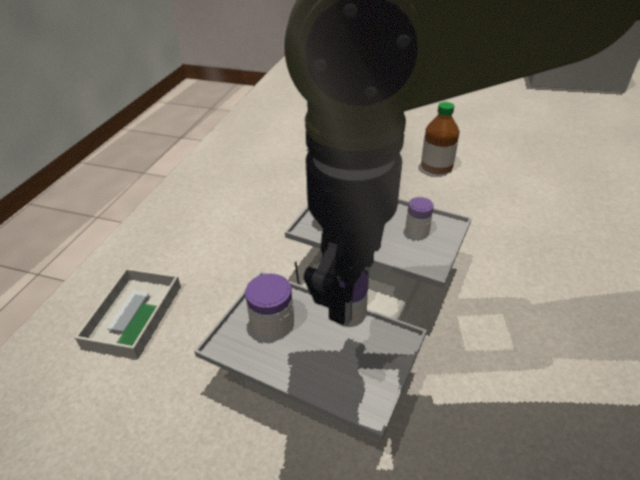

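The side view shows the pot held upright in the jaws at (355,297), and the left pan is still down. Next I'll carry it over the right pan.

Call:
{"method": "jog_arm", "body": {
  "motion": [
    [170,[2,-20,0],0],
    [170,[4,-35,0],0],
    [170,[4,-38,0],0],
    [170,[4,-38,0],0],
    [170,[4,-38,0],0],
    [170,[4,-35,0],0],
    [170,[3,-25,0],0],
    [170,[1,-14,0],0]
  ]
}}

```text
time: 4.45
tcp_pos: [0.5221, -0.0556, 0.1914]
ee_rot: [-0.268, -3.127, 0.001]
ft_force: [0.2, 0.7, 0.1]
finger_gap: 0.415
```

Call:
{"method": "jog_arm", "body": {
  "motion": [
    [170,[0,0,0],0],
    [170,[0,0,0],0],
    [170,[0,0,0],0],
    [170,[0,0,0],0]
  ]
}}

```text
time: 4.78
tcp_pos: [0.5226, -0.0519, 0.1926]
ee_rot: [-0.262, -3.129, -0.001]
ft_force: [-0.4, 0.8, -0.8]
finger_gap: 0.412
```

```bash
python3 - <<'E'
from h import *
from cell import env,grab_frame,calibration
s=env.sense();print(s["tcp_pos"],s["finger_gap"],s["ft_force"],s["ee_rot"])
for n in ["side","wrist"]:
    c=calibration(n);p,d=grab_frame(n); b=p[:,:,::-1].copy();cv2.imwrite(f"pics/{n}3.png",b)
    for ce,st in purple(b)[0]:
        u,v=ce; dd=np.median(d[int(v)-3:int(v)+4,int(u)-3:int(u)+4]); print(n,ce.round(),st,atdepth(c,u,v,dd).round(4))
E
```

```text
[ 0.52255162 -0.05187481  0.19257979] 0.4117322180564441 [-0.39149745  0.76593635 -0.77115631] [-2.61563025e-01 -3.12943377e+00 -6.04070109e-04]
side [325. 198.] [314 188  23  21 380] [ 0.5934 -0.0352  0.146 ]
side [422. 205.] [412 198  21  16 202] [ 0.4557 -0.0592  0.1453]
side [268. 293.] [ 245  274   46   40 1416] [0.607  0.1548 0.1392]
wrist [267. 134.] [ 227   92   83   84 5437] [ 0.4573 -0.0608  0.1468]
wrist [320. 378.] [  255   321   132   116 11430] [ 0.5224 -0.05    0.2265]
```

View pics/side3.png

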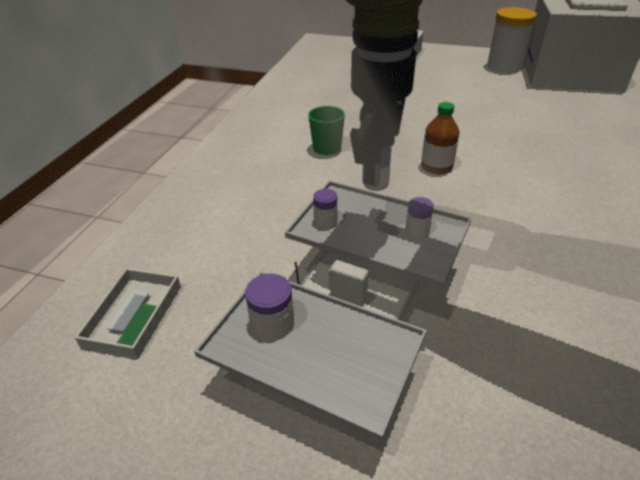

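View pics/wrist3.png

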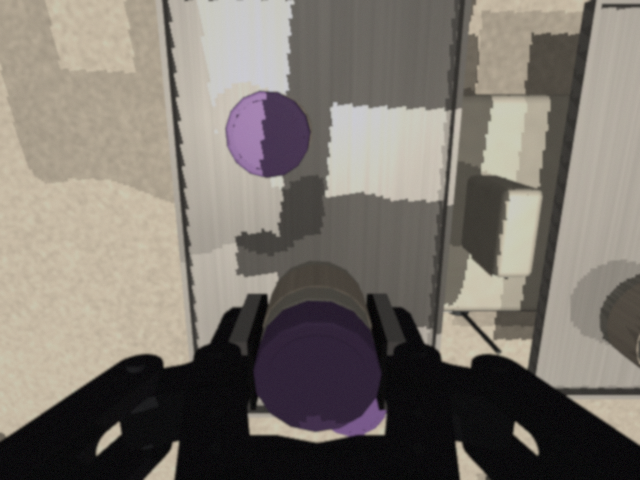

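The side view shows the pot at (377,175), upright and above the gap between the two pots on the right pan. The wrist view puts its lid at z≈0.2265, so its bottom is about 18 mm below the TCP. At level height the TCP should be near z=0.103, so I'll lower it there, which lets the pan take the weight gradually.

Call:
{"method": "jog_arm", "body": {
  "motion": [
    [170,[0,0,-20],0],
    [170,[0,0,-20],0],
    [170,[0,0,-20],0],
    [170,[0,0,-12],0],
    [170,[0,0,-6],0],
    [170,[0,0,-4],0],
    [170,[0,0,-3],0],
    [170,[0,0,-3],0]
  ]
}}

```text
time: 5.55
tcp_pos: [0.5238, -0.0529, 0.1063]
ee_rot: [0.263, 3.129, -0.0]
ft_force: [0.1, 0.5, 0.6]
finger_gap: 0.412
```

Call:
{"method": "jog_arm", "body": {
  "motion": [
    [170,[0,0,-1],0],
    [170,[0,0,0],0],
    [170,[0,0,0],0],
    [170,[0,0,0],0]
  ]
}}

```text
time: 5.88
tcp_pos: [0.5235, -0.053, 0.105]
ee_rot: [0.264, 3.129, -0.0]
ft_force: [0.4, 0.3, 0.1]
finger_gap: 0.414
```

```bash
cat > look.py <<'E'
import sys
from h import *
from cell import env,grab_frame,calibration
k=sys.argv[1]; s=env.sense();print(s["time"],s["tcp_pos"],s["finger_gap"],s["ft_force"])
for n in sys.argv[2:]:
    c=calibration(n);p,d=grab_frame(n); b=p[:,:,::-1].copy();cv2.imwrite(f"pics/{n}{k}.png",b)
    for ce,st in purple(b)[0]:
        u,v=ce; dd=np.median(d[int(v)-3:int(v)+4,int(u)-3:int(u)+4]); print(n,ce.round(),st,atdepth(c,u,v,dd).round(4))
    if n=="top":
        for u,v in [(205,260),(230,310),(185,292),(372,240),(390,240),(335,300),(320,330)]: print(u,v,atdepth(c,u,v,np.median(d[v-2:v+3,u-2:u+3])).round(4))
E
python3 look.py 4 side top
```

```text
5.8833 [ 0.52347754 -0.05302644  0.10498266] 0.4139778728766501 [0.39109089 0.25385843 0.12582481]
side [325. 203.] [314 193  23  21 377] [ 0.5936 -0.0364  0.1372]
side [267. 289.] [ 244  270   47   40 1449] [0.6071 0.1541 0.1458]
top [211. 212.] [ 192  193   39   39 1184] [0.6078 0.1472 0.1469]
205 260 [0.546  0.1669 0.0838]
230 310 [0.4717 0.1302 0.0838]
185 292 [0.4993 0.1962 0.0843]
372 240 [ 0.5347 -0.0467  0.4095]
390 240 [ 0.5344 -0.0639  0.4084]
335 300 [ 0.4832 -0.0241  0.0859]
320 330 [0.4528 0.0052 0.4534]
```

View pics/side4.png

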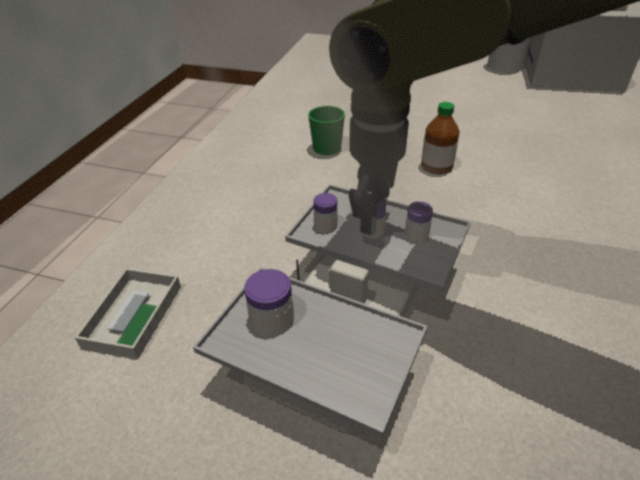

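With the pot still held, the pan floors already read 0.084 and 0.086. I'll go down 1 mm more, then open slowly.

Call:
{"method": "jog_arm", "body": {
  "motion": [
    [170,[0,0,-1],0],
    [150,[0,0,0],0],
    [140,[0,0,0],0],
    [130,[0,0,0],0],
    [122,[0,0,0],0],
    [115,[0,0,0],0],
    [108,[0,0,0],0],
    [100,[0,0,0],0]
  ],
  "squeeze": 20
}}

```text
time: 6.65
tcp_pos: [0.523, -0.0529, 0.1033]
ee_rot: [-0.264, -3.13, -0.0]
ft_force: [0.7, -0.7, 0.1]
finger_gap: 0.611
```

Call:
{"method": "jog_arm", "body": {
  "motion": [
    [90,[0,0,0],0],
    [80,[0,0,0],0],
    [80,[0,0,0],0],
    [80,[0,0,0],0]
  ]
}}

```text
time: 6.98
tcp_pos: [0.523, -0.0529, 0.1033]
ee_rot: [0.264, 3.13, -0.0]
ft_force: [0.0, -0.3, -0.7]
finger_gap: 0.684
```

```bash
python3 look.py 5 side wrist
```

```text
6.9833 [ 0.52299349 -0.05289704  0.10332825] 0.6841307473704277 [ 0.03738506 -0.31017673 -0.70068741]
side [325. 203.] [314 193  23  21 376] [ 0.5931 -0.0353  0.1376]
side [267. 289.] [ 244  269   47   41 1460] [0.6069 0.1547 0.1468]
wrist [233. 144.] [  158    69   151   151 17529] [ 0.4569 -0.0605  0.1383]
wrist [317. 368.] [  254   303   126   130 12868] [ 0.5186 -0.0514  0.1382]
```

View pics/wrist5.png

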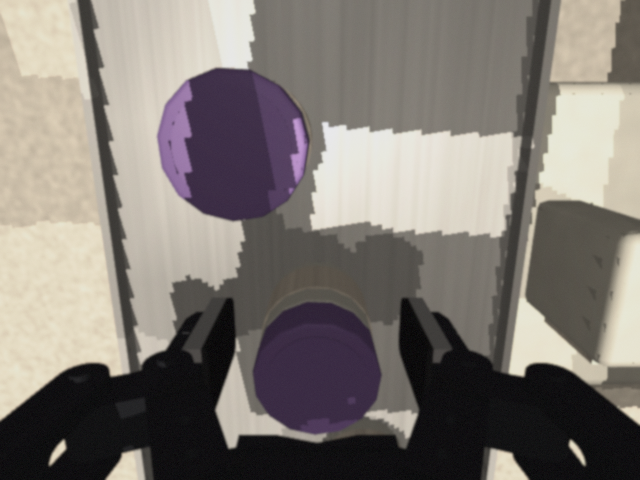

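View pics/side5.png

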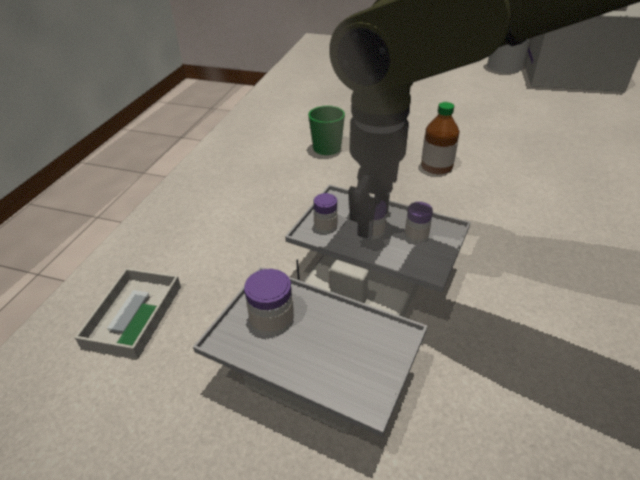

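The wrist view shows the pot free and upright, lid at (317,368), with both jaws clear of it. Its lid is at z≈0.138, the same as its neighbour's. I'll raise the arm straight up, then clear the top camera's view.

Call:
{"method": "jog_arm", "body": {
  "motion": [
    [80,[0,0,5],0],
    [80,[0,0,12],0],
    [80,[0,0,20],0],
    [80,[0,0,25],0],
    [80,[0,0,30],0],
    [80,[0,0,35],0],
    [80,[0,0,20],0],
    [80,[0,-30,0],0]
  ]
}}

```text
time: 7.75
tcp_pos: [0.5261, -0.0809, 0.2589]
ee_rot: [0.255, 3.119, -0.0]
ft_force: [1.6, 0.1, -0.5]
finger_gap: 0.69
```

Call:
{"method": "jog_arm", "body": {
  "motion": [
    [80,[0,-38,0],0],
    [80,[-5,-38,0],0],
    [80,[-5,-38,0],0],
    [80,[-5,-38,0],0],
    [80,[-5,-38,0],0],
    [80,[-5,-38,0],0],
    [80,[0,-20,0],0],
    [80,[0,0,0],0]
  ]
}}

```text
time: 8.42
tcp_pos: [0.4973, -0.3349, 0.2516]
ee_rot: [0.271, 3.129, -0.003]
ft_force: [0.5, 0.4, 0.3]
finger_gap: 0.687
```

```bash
python3 look.py 6 side top
```

```text
8.4167 [ 0.49733017 -0.33486829  0.25160112] 0.6866105159808529 [0.51930214 0.42246249 0.33150701]
side [324. 203.] [314 193  23  21 339] [ 0.5944 -0.037   0.1372]
side [374. 205.] [363 199  23  14 255] [ 0.5229 -0.0497  0.1372]
side [420. 210.] [408 202  24  21 307] [ 0.457  -0.0546  0.1379]
side [267. 287.] [ 244  269   47   41 1345] [0.6079 0.1533 0.1472]
top [211. 212.] [ 192  193   39   38 1179] [0.608  0.1473 0.1469]
top [349. 220.] [338 208  24  24 460] [ 0.5942 -0.0449  0.1364]
top [356. 271.] [344 259  25  25 473] [ 0.522  -0.0516  0.1367]
top [363. 318.] [352 306  25  25 485] [ 0.4571 -0.0606  0.137 ]
205 260 [0.5459 0.1667 0.0849]
230 310 [0.4717 0.1301 0.0844]
185 292 [0.4993 0.1963 0.0837]
372 240 [ 0.5708 -0.0812  0.0855]
390 240 [ 0.5702 -0.1079  0.0861]
335 300 [ 0.4832 -0.0241  0.0862]
320 330 [ 0.4401 -0.0012  0.0856]
```

View pics/side6.png

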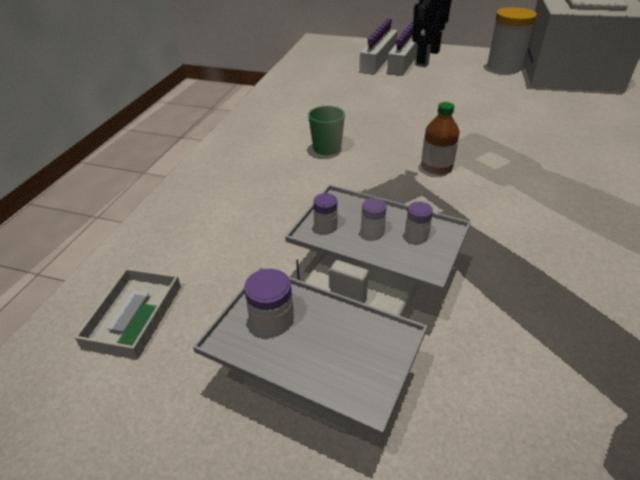

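View pics/top6.png

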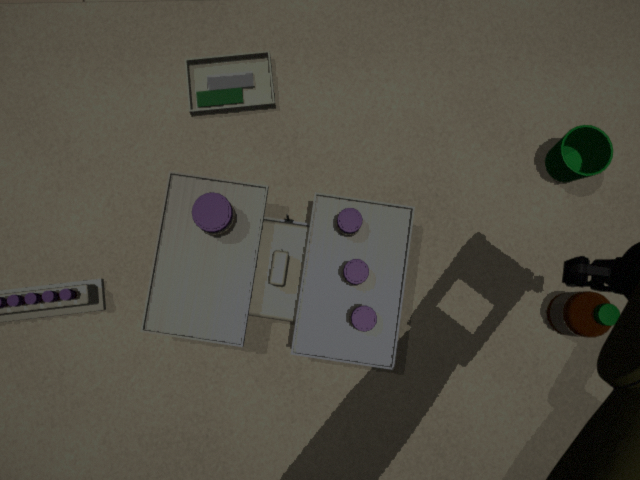

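Both views show all four pots upright: the large one alone on the left pan, and three small ones in a row on the right pan. I'll hold for a second and check level with floor averages over larger areas, away from shadows, against the start image.

Call:
{"method": "jog_arm", "body": {
  "motion": [
    [80,[0,0,0],0],
    [80,[0,0,0],0],
    [80,[0,0,0],0],
    [80,[0,0,0],0],
    [80,[0,0,0],0],
    [80,[0,0,0],0],
    [80,[0,0,0],0],
    [80,[0,0,0],0]
  ]
}}

```text
time: 9.18
tcp_pos: [0.498, -0.3308, 0.2503]
ee_rot: [-0.263, -3.13, -0.0]
ft_force: [0.3, 0.2, -0.4]
finger_gap: 0.688
```

```bash
python3 - <<'E'
from h import *
from cell import env,grab_frame,calibration
c=calibration("top"); p,d=grab_frame("top"); d0=np.load("pics/top0d.npy")
def zz(D,u0,u1,v0,v1):
    zs=[atdepth(c,u,v,D[v,u])[2] for u in range(u0,u1) for v in range(v0,v1) if D[v,u]>0]; return np.mean(zs).round(5)
for nm,b in dict(left=(190,235,245,275),left2=(210,235,290,325),right=(310,330,230,330),right2=(382,400,230,300),large=(203,220,204,220),sb=(345,354,215,224),sc=(359,368,313,322)).items():
    print(nm,zz(d0,*b),zz(d,*b))
s=env.sense();print(s["time"],s["tcp_pos"],s["ft_force"],abs(s["qd"]).max())
E
```

```text
left 0.07594 0.0842
left2 0.07583 0.08419
right 0.09364 0.08533
right2 0.09353 0.08523
large 0.13857 0.14691
sb 0.14511 0.13699
sc 0.14529 0.1369
9.2333 [ 0.49799139 -0.33084821  0.25029387] [-0.43129388 -0.41224002 -0.41222072] 0.0046434354911136224
```

```bash
python3 -c "
from cell import env
print(env.finish_job())"
```

```text
the job is handed in; nothing more can be done
None
```

The pans now sit level to within about 0.6 mm. I moved the small pot that stood beside the large one from the low left pan to the right pan, between the other two small pots. I lowered it to level height before opening the jaws, and handed in at 9.2 s of the 40 s allowed.

- **Level:** after a hold of about 0.7 s with the arm clear, the left floor read 0.0842 m and the right 0.0853 m. They started at 0.076 m and 0.0935 m. The small difference left over is within the camera's 2 mm calibration. No arrangement of these pots would be closer, so I left it.
- **Pots:** the side and top views show all four upright: the large one alone on the left, the three small ones on the right. The small lids agree at about 0.137 m.
- **Robot:** the arm was touching nothing, with wrist force readings down at noise level. The most I saw was about 6.5 N, while closing on the pot.

No check failed. The side camera placed the pots up to 8 mm away in y from the top camera, but this didn't affect the grasp, which I checked with the wrist camera.

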